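# Tip the last brass weight out of the pouring tray and pin the tracing on the litho stone

### The job

The fourth flat brass weight has slid back under the clear guard of the aluminium pouring tray: take the tray by its slanted handle, tip it until the weight slides down into the open pour corner, and set the tray back down level where it stood. Then pick the weight out of the pour corner and lay it gently flat on the empty pencil ring on the tracing sheet, leaving the three other weights, the ink knife and the ink tin where they are.

Things in the scene. Friction and masses are not known exactly. Their poses are not given: they have to be found in the camera images.
- tray: loose aluminium tray, 0.26 kg: square pan, 140 mm inside, walls 3 thick and 20 mm high, floor 4 mm thick. x runs along the pan's diagonal from handle corner to open pour corner, z up; origin at table level on it, 20 mm from the pan's centre towards the handle: the pan spans x = -82 to +119 mm. The tip at which the weight slides varies: about 14 to 28 degrees
- tray_grip (a point): mid-plane of the tray's flat wooden handle where it is best gripped: tray x = -104, y = 0, 49 mm above the tray's underside. The board (12 mm thick, 36 wide along tray y, 62 long) rises from the handle corner and leans away from the pan, 32 degrees from vertical; it goes on 23 mm past this point to its upper end and 39 mm to its root. Axes are the tray's
- tray_guard (a point): middle of the straight free edge of the clear triangular plastic guard, on its top, tray x = +15 mm, 23 mm above the table. The guard is 3 mm thick, fixed on the walls and covers the handle half of the pan (tray x below 15 mm); nothing below it can be grasped
- tray_lip (a point): lowest point of the pour corner, tray x = +110 mm, y = 0, z = 0: the tray rocks here when its handle end is lifted. At the pour corner both walls stop 16 mm short of the corner and a 16 mm square of floor is cut out, leaving a gap 23 mm wide: the weight cannot pass, but one finger can come down outside the weight's edge, beyond the walls
- tray_corner (a point): on the tray's floor, 4 mm above its underside, at tray x = +88 mm, y = 0: where the weight's centre lies when it has come to rest against both walls of the pour corner
- disc: the fourth weight: a loose brass disc, 44 mm across and 6 mm thick, 0.08 kg, at the start lying flat on the tray's floor below the clear guard; origin at the centre of its underside, z up
- mark: the empty pencil ring, 49 mm across, drawn on the tracing sheet at the one corner that has no weight; origin at its centre, on the stone's top face (70 mm above the table), z up. Which corner is empty varies
- stone: lithographic limestone, 230 x 180 x 70 mm, fixed, lying flat, with a tracing sheet on its top; origin at the centre of its underside, x along its 230 mm length. The four corners of the sheet where weights belong lie at x = +-75, y = +-52 mm. Stone and tray may stand left or right
- weight1: another brass weight, same size (44 mm across, 6 mm thick, loose), lying on one of the three other corners of the tracing sheet; origin at the centre of its underside
- weight2: another brass weight, same size (44 mm across, 6 mm thick, loose), lying on one of the three other corners of the tracing sheet; origin at the centre of its underside
- weight3: another brass weight, same size (44 mm across, 6 mm thick, loose), lying on one of the three other corners of the tracing sheet; origin at the centre of its underside
- ink_knife: ink knife, wooden handle and flat blade, 200 mm long, lying loose between stone and tray; origin under its middle, x along its length
- ink_tin: round ink tin, 90 mm across, 50 mm high, loose, beyond the knife; origin at the centre of its underside
Mind the look-alikes: they are no part of the job. What is shaped like the tray but purple is not meant.

How it is judged:
On the way, in this order (a step that is already met when the one before it is completed fails the run):
1. the tray is tipped by its handle, pour corner down (more than 11 degrees) (angle between tray's own z axis and vertical above 0.2 rad and height (world z) of tray_grip above 0.08 m and contact force between the fingers and tray above 0.5 N), for 0.2 s.
2. the tray stands level on the table again, with the weight lying in its pour corner (within 10 mm of touching both walls) (x of disc in the frame of tray above 0.078 m and y of disc in the frame of tray between -0.01 and 0.01 m and z of disc in the frame of tray between -0.002 and 0.012 m and angle between tray's own z axis and vertical below 0.06 rad and height (world z) of tray below 0.005 m), for 0.2 s.
At the end, for the whole second after the job is handed in: the fourth weight lies flat and at rest on the stone, its centre within 12 mm of the centre of the empty pencil ring; the tray stands level and at rest on the table, within 60 mm of where it stood; the three other weights lie within 6 mm of where they lay (horizontal distance between disc and mark below 0.012 m and z of disc in the frame of stone between 0.066 and 0.074 m and angle between disc's own z axis and vertical below 0.08 rad and linear speed of each of disc, tray below 0.02 m/s and angle between tray's own z axis and vertical below 0.06 rad and height (world z) of tray below 0.005 m and distance of tray from where it was at the start of the episode below 0.06 m and distance of each of weight1, weight2, weight3 from where it was at the start of the episode below 0.006 m); the robot touches nothing.
It fails at once if another weight on the sheet is shifted by more than 6 mm (distance of any of weight1, weight2, weight3 from where it was at the start of the episode above 0.006 m).
It fails at once if the ink knife or the ink tin is shifted by more than 20 mm (distance of any of ink_knife, ink_tin from where it was at the start of the episode above 0.02 m).
It fails at once if the weight is dropped or thrown onto the stone (faster than 0.45 m/s within 40 mm of the ring, the speed of a 10 mm fall) (distance between disc and mark below 0.04 m and linear speed of disc above 0.45 m/s).
It also fails if it takes over 58 s, if anything falls off the work surface, if the arm or the gripper's body presses on something with over 40 N, if the wrist force passes 120 N, or if a joint passes its speed limit or range.

### The arm

A 6-joint arm with a two-finger parallel gripper is mounted at the origin on the work surface. World frame = base frame: x ahead of the robot, y to its left, z up, the work surface at z = 0. Lengths are in m, angles in rad, forces in N, time in s.
With the tool pointing down it reaches from about 0.35 to 0.925 m from the base axis. Payload 6.4 kg.
Tool frame: the origin (TCP) lies midway between the tips of the shut fingers; the grasp point (between the pads) lies robot.pinch_z behind it (robot.pinch_z is the distance from the TCP to the grasp point, in m); z points along the fingers, y is the line along which they close (so a half turn about z gives the same grasp; the last joint's range is limited). The gripper opens to 85 mm and grips with 20 to 120 N. Pads are 22 mm wide; open, the fingers measure 114 mm over their backs; the gripper's body (76 mm by 85 mm) begins 54 mm behind the grasp point. The pads swing forward as they close: fully open they stand 13 mm farther back than shut.
Start: joints at [1.107, 0.245, 1.558, -0, 1.339, -0.174], TCP at [0.186, 0.623, 0.231] pointing down, gripper open.
Joint ranges: [-3.13, 3.13], [-1.02, 2.26], [0.13, 2.54], [-0.95, 4.09], [0.21, 2.88], [-2.74, 2.74]. Speed limits (rad/s): [2.57, 2.57, 3.14, 3.14, 3.14, 3.14].

### API

Orientations are given as a unit quaternion [x, y, z, w].
In Python, from plant import robot, imaging gives the robot as it stands.
- The arm moves only by the tool jog_arm, never from a script. Its argument "steps" is a list of rows, each an object of numbers: "grip": the finger opening in m, from 0 to 0.0854; "dx", "dy", "dz": the shift along the tool's x, y, z in m; "turn": the turn about the tool's z in degrees. A call has 1 to 10 rows; each row shifts and turns the commanded pose from where the row before left it, along the tool's axes as they then stand; what a row does not reach is not made up. A row lasts 1/8 s, in which the tool goes at most 62.5 mm and 10.7 degrees, less where a joint would pass 70% of its speed; a pose out of reach is approached as far as the arm can. A call with a gripper value outside its range is refused whole. The fingers move at their own pace and stop on an object; the grip force is fixed at half the most. Time passes only in rows, so rows that do not move let the fingers close. It gives the time, the measured TCP pose, the force, the opening and the grip force at its end, in the units of the state.
- robot.observe(): the state, without advancing time (a new reading comes with each control period).
- imaging.snapshot(name): name is "scene" or "top" or "wrist"; returns a dict with "image" (480x640x3 uint8, red, green, blue), "vfov" (degrees; the focal length in pixels is half the picture's height over the tangent of half this angle, whatever the lens; pixels are square), "cx", "cy" (the principal point, pixels), "xyz" and "orientation" of the camera in the world; the wrist camera has in their place "hand_eye" (4x4, takes a point from camera to tool coordinates, whose origin is the TCP and whose axes are the flange's). Camera axes: x right, y up, looking along -z (the intrinsics and any distortion apply to the point x, -y, -z); pixel columns grow to the right and rows downward; lengths in m; the calibration is good to about 2 mm. The wrist camera is an equidistant fisheye: a pixel r from the principal point sees the ray r / f radians off the axis. A picture is of the moment at which its call begins: read the wrist's pose just before it. There is no depth.
- robot.job_done(): hands the job in; it is judged then, once.
The state is a dict: "time": time; "joint_pos": joint angles; "qvel": joint speeds; "tau": joint torques, N m; "tcp_pos": TCP position; "tcp_rot": TCP orientation; "contact_force": force on the tool from outside, world axes, zero at the start; "moment": the same for the moment, N m; "width": finger opening in m; "finger_force": force on a finger pad.
Only numpy, scipy, OpenCV 4.12 (cv2) and the standard library are available. Lean on these libraries where they do the work, as an engineer would, in place of code of your own. Each camera call takes 0.05 s, during which the arm holds its last target. There are 200 camera calls.

## Working session

There is one attempt and no reset: what is moved stays moved. The work goes in short steps, Python scripts to look and compute and a tool call to move; the robot and the scene stay as the last step left them, time stands still between calls to the robot, and variables do not carry over. Pictures are saved under pics/ and viewed, at most 10 in all, crops included, and the job is handed in when it is done.

Besides the shell and the picture viewer there is one more tool, called as name(argument=value, ...), one argument or row to a line, values as JSON. jog_arm: Moves the arm, as the interface text tells. Its arguments: {"type":"object","properties":{"steps":{"type":"array"}},"required":["steps"]}

```bash
mkdir -p pics; ls; cat > h.py <<'E'
import numpy as np,cv2
from scipy.spatial.transform import Rotation as R
from plant import robot,imaging
def snap(n,f):
    s=imaging.snapshot(n); cv2.imwrite('pics/'+f,cv2.cvtColor(s['image'],cv2.COLOR_RGB2BGR)); np.save('pics/'+f+'.npy',s,allow_pickle=True); return s
def load(f): return np.load('pics/'+f+'.npy',allow_pickle=True).item()
def ray(s,uv):
    f=s['image'].shape[0]/2/np.tan(np.radians(s['vfov'])/2)
    d=np.array([(uv[0]-s['cx'])/f,-(uv[1]-s['cy'])/f,-1.]); return np.array(s['xyz']),R.from_quat(s['orientation']).apply(d)
def plane(s,uv,z):
    o,d=ray(s,uv); return o+d*(z-o[2])/d[2]
E
python3 - <<'E'
from h import *
print(robot.observe(),robot.pinch_z)
for n in('scene','top'):
    s=snap(n,n+'0.png'); print({k:v for k,v in s.items() if k!='image'})
E
```

```text
pics
{'time': 0.0, 'joint_pos': array([ 1.10689413e+00,  2.45811574e-01,  1.55904248e+00, -7.61060727e-06,
        1.33868148e+00, -1.74100103e-01]), 'qvel': array([-0.00023369,  0.00153639,  0.00094994,  0.00107747, -0.00136161,
        0.00011246]), 'tau': array([-1.41431759e-03, -4.29491222e+01, -3.26131690e+01, -2.22163476e-04,
        5.24488685e-03, -3.58426394e-05]), 'tcp_pos': array([0.18548498, 0.62238288, 0.23016661]), 'tcp_rot': array([ 1.44393577e-01,  9.89519859e-01, -9.23593890e-04, -3.01146610e-04]), 'contact_force': array([-1.09007474, -0.34546692,  0.47335899]), 'moment': array([ 0.04473001, -0.04159376, -0.01139084]), 'finger_force': 0.0, 'width': 0.08547282314379187} 0.0187
{'vfov': 56.97987234125922, 'cx': 317.2574166615187, 'cy': 240.33873652664306, 'xyz': array([0.93743182, 0.22671087, 0.84100495]), 'orientation': array([0.14794825, 0.24931041, 0.8201776 , 0.49321835])}
{'vfov': 53.2603958369218, 'cx': 317.6223560768214, 'cy': 245.01918867196238, 'xyz': array([0.37257479, 0.00532907, 0.87301511]), 'orientation': array([ 0.04478767, -0.04245541, -0.69699797,  0.71441265])}
```

View pics/top0.png

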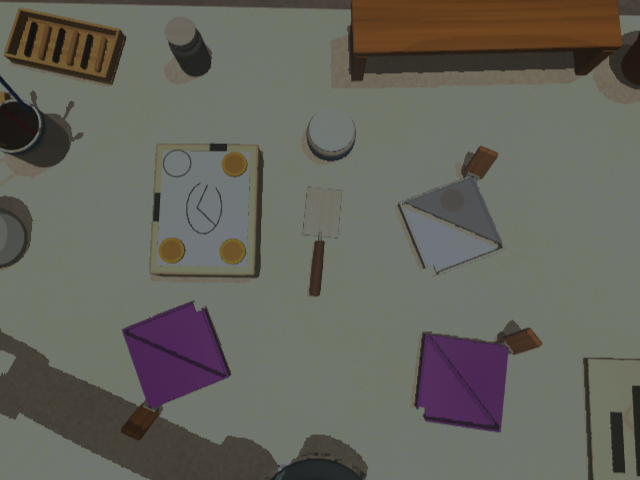

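View pics/scene0.png

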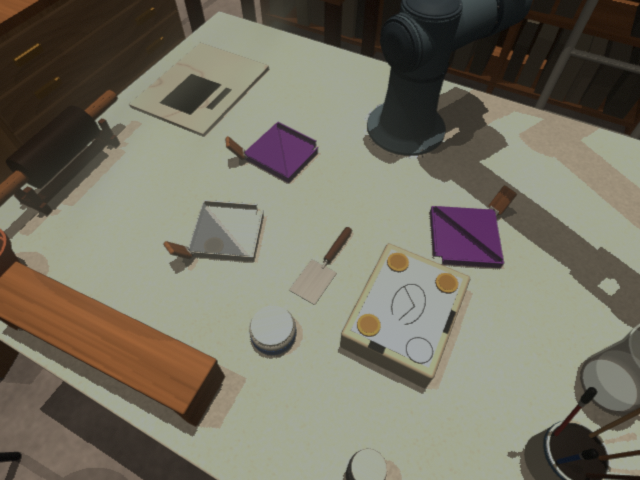

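Top view: the tray has its handle at about (482,162), handle corner (474,178), side corners (400,204) and (501,246), pour corner (437,272) and disc (453,201). The empty ring is at (177,163). The scene view agrees: the ring is at (419,350) and the tray handle at (178,250).

```bash
python3 - <<'E'
from h import *
t=load('top0.png');s=load('scene0.png')
def tri(a,b):
    o1,d1=ray(t,a);o2,d2=ray(s,b)
    A=np.c_[d1,-d2];k=np.linalg.lstsq(A,o2-o1,rcond=None)[0]
    p,q=o1+d1*k[0],o2+d2*k[1];return (p+q)/2,np.linalg.norm(p-q)
print('ring',plane(t,(177,163),.07),plane(s,(419,350),.07),tri((177,163),(419,350)))
for w in((234,164),(172,250),(232,251)):print(plane(t,w,.076))
for n,a,b in(('handlecorner',(474,178),(191,256)),('L',(400,204),(263,206+52)),('R',(501,246),(199,203)),('pour',(437,272),(263,206))):print(n,plane(t,a,.022),tri(a,b))
import cv2
im=cv2.cvtColor(t['image'],cv2.COLOR_RGB2BGR);a=cv2.resize(im[140:290,385:515],None,fx=4,fy=4,interpolation=cv2.INTER_CUBIC)
im2=cv2.cvtColor(s['image'],cv2.COLOR_RGB2BGR);b=cv2.resize(im2[185:275,155:275],None,fx=4,fy=4,interpolation=cv2.INTER_CUBIC)
b=b[:, :280]; b=cv2.copyMakeBorder(b,0,240,0,0,cv2.BORDER_CONSTANT)
cv2.imwrite('pics/c1.png',cv2.convertScaleAbs(np.hstack([a,b]),alpha=1.5))
E
```

```text
ring [0.60900468 0.2557195  0.07      ] [0.60817987 0.25580029 0.07      ] (array([0.60866806, 0.25559635, 0.07096188]), np.float64(0.00036217162901023344))
[0.60784594 0.15599016 0.076     ]
[0.45702633 0.25307572 0.076     ]
[0.45781494 0.15239308 0.076     ]
handlecorner [ 0.60815874 -0.27236804  0.022     ] (array([ 0.61273265, -0.27553443, -0.0023349 ]), np.float64(0.009703746368755633))
L [ 0.55660322 -0.13777734  0.022     ] (array([ 0.55304067, -0.12754149,  0.01851705]), np.float64(0.02268755788649353))
R [ 0.48442862 -0.31872865  0.022     ] (array([ 0.48803654, -0.32775559,  0.01390047]), np.float64(0.011996797983464716))
pour [ 0.43501334 -0.2039812   0.022     ] (array([ 0.4324194 , -0.19701171,  0.02309751]), np.float64(0.01386388887811756))
```

View pics/c1.png

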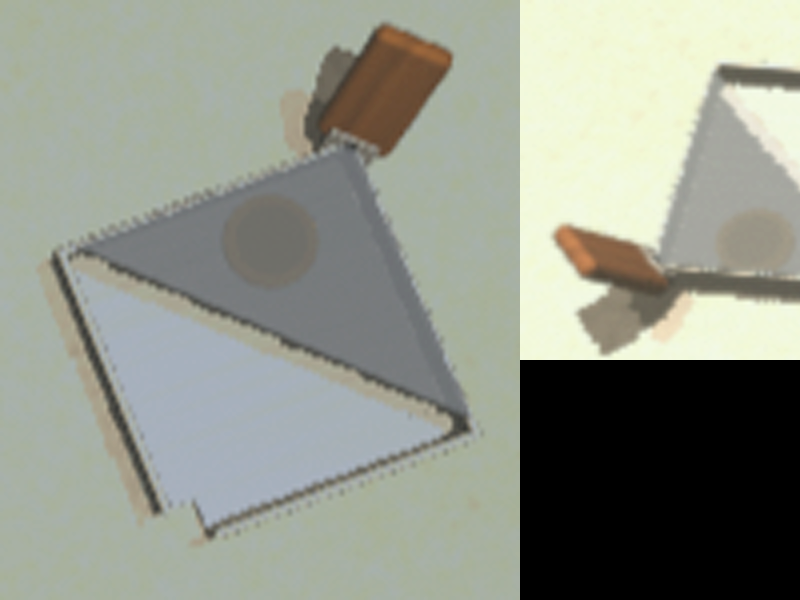

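Enlarged crops: wall-top corners are at full-image (398.8,203.5) left, (502.5,247.5) right and (473,177.5) handle. The wall ends at the pour corner are (424.3,268.3) and (437,273.8), and the disc is at (452.5,200).

```bash
python3 - <<'E'
from h import *
t=load('top0.png')
P=lambda u,v,z=.02:plane(t,(385+u/4,140+v/4),z)[:2]
L,Rr,H=P(55,254),P(472,431),P(352,150,.023);W=(P(157,513)+P(208,535))/2
d=Rr-L;print('diag',np.linalg.norm(d),L,Rr,H,W)
ax=np.array([d[1],-d[0]]);ax/=np.linalg.norm(ax); c=(L+Rr)/2
if ax@(W-H)<0: ax=-ax
print('yaw LR',np.degrees(np.arctan2(ax[1],ax[0])),'HW',np.degrees(np.arctan2(*(W-H)[::-1])),'c',c,'H along',(H-c)@ax,'W along',(W-c)@ax)
Tp=P(385,25,.0685),P(452,58,.0685);print('board top mid',np.mean(Tp,0),'along/lat',[(np.mean(Tp,0)-c)@ax,(np.mean(Tp,0)-c)@np.array([-ax[1],ax[0]])])
o=c-.02*ax
print('origin',o,'grip',o-.104*ax,'lip',o+.11*ax,'corner',o+.088*ax,'ax',ax)
E
```

```text
diag 0.20211080456478428 [ 0.55790477 -0.13584316] [ 0.48161524 -0.32300268] [ 0.6087717  -0.27023739] [ 0.43666832 -0.19311668]
yaw LR 157.82332083579664 HW 155.8625197693341 c [ 0.51976    -0.22942292] H along -0.09783297613325304 W along 0.09064921320542818
board top mid [ 0.64514332 -0.28502522] along/lat [np.float64(-0.13709585474306352), np.float64(0.004161406150568418)]
origin [ 0.53828049 -0.2369722 ] grip [ 0.63458702 -0.27622844] lip [ 0.43641782 -0.19545117] corner [ 0.45679035 -0.20375537] ax [-0.9260243  0.3774639]
```

jog_arm(
  steps=[
    {"dx": -0.0344,"dy": -0.0367},
    {"dx": -0.0344,"dy": -0.0367},
    {"dx": -0.0344,"dy": -0.0367},
    {"dx": -0.0344,"dy": -0.0367},
    {"dx": -0.0344,"dy": -0.0367},
    {"dx": -0.0344,"dy": -0.0367},
    {"dx": -0.0344,"dy": -0.0367},
    {"dx": -0.0344,"dy": -0.0367},
    {"dx": -0.0344,"dy": -0.0367},
    {"dx": -0.0344,"dy": -0.0367},
  ],
)

```text
validation failed for argument at $.st...
```

jog_arm(
  steps=[
    {"dx": -0.0344,"dy": -0.0367},
    {"dx": -0.0344,"dy": -0.0367},
    {"dx": -0.0344,"dy": -0.0367},
    {"dx": -0.0344,"dy": -0.0367},
    {"dx": -0.0344,"dy": -0.0367},
    {"dx": -0.0344,"dy": -0.0367},
    {"dx": -0.0344,"dy": -0.0367},
    {"dx": -0.0344,"dy": -0.0367},
    {"dx": -0.0344,"dy": -0.0367},
    {"dx": -0.0344,"dy": -0.0367},
  ],
)

```text
validation failed for argument at $.st...
```

jog_arm(
  steps=[
    {"turn": 9.7},
    {"turn": 9.7},
    {"turn": 9.7},
    {"turn": 9.7},
    {"turn": 9.7},
    {"turn": 9.7},
    {"turn": 9.7},
    {"turn": 9.7},
    {"turn": 9.7},
    {"turn": 9.6},
  ],
)

```text
validation failed for argument at $.st...
```

jog_arm(
  steps=[
    {"grip": 0.085,"dx": -0.0344,"dy": -0.0367,"dz": 0,"turn": 0},
    {"grip": 0.085,"dx": -0.0344,"dy": -0.0367,"dz": 0,"turn": 0},
  ],
)

```text
time: 0.35
tcp_pos: [0.2307, 0.5317, 0.2305]
tcp_rot: [0.144, 0.99, -0.001, -0.0]
contact_force: [0.0, -0.4, 0.8]
width: 0.0849
finger_force: 0.0
```

jog_arm(
  steps=[
    {"grip": 0.085,"dx": -0.0344,"dy": -0.0367,"dz": 0,"turn": 0},
    {"grip": 0.085,"dx": -0.0344,"dy": -0.0367,"dz": 0,"turn": 0},
    {"grip": 0.085,"dx": -0.0344,"dy": -0.0367,"dz": 0,"turn": 0},
    {"grip": 0.085,"dx": -0.0344,"dy": -0.0367,"dz": 0,"turn": 0},
    {"grip": 0.085,"dx": -0.0344,"dy": -0.0367,"dz": 0,"turn": 0},
    {"grip": 0.085,"dx": -0.0344,"dy": -0.0367,"dz": 0,"turn": 0},
    {"grip": 0.085,"dx": -0.0344,"dy": -0.0367,"dz": 0,"turn": 0},
    {"grip": 0.085,"dx": -0.0344,"dy": -0.0367,"dz": 0,"turn": 0},
    {"grip": 0.085,"dx": -0.0344,"dy": -0.0367,"dz": 0,"turn": 0},
  ],
)

```text
time: 1.48
tcp_pos: [0.4333, 0.1263, 0.2311]
tcp_rot: [0.144, 0.99, 0.0, -0.0]
contact_force: [0.8, 0.5, 0.0]
width: 0.0849
finger_force: 0.0
```

jog_arm(
  steps=[
    {"grip": 0.085,"dx": -0.0344,"dy": -0.0367,"dz": 0,"turn": 0},
    {"grip": 0.085,"dx": -0.0344,"dy": -0.0367,"dz": 0,"turn": 0},
    {"grip": 0.085,"dx": -0.0344,"dy": -0.0367,"dz": 0,"turn": 0},
    {"grip": 0.085,"dx": -0.0344,"dy": -0.0367,"dz": 0,"turn": 0},
    {"grip": 0.085,"dx": -0.0344,"dy": -0.0367,"dz": 0,"turn": 0},
    {"grip": 0.085,"dx": -0.0344,"dy": -0.0367,"dz": 0,"turn": 0},
    {"grip": 0.085,"dx": -0.0344,"dy": -0.0367,"dz": 0,"turn": 0},
    {"grip": 0.085,"dx": -0.0344,"dy": -0.0367,"dz": 0,"turn": 0},
    {"grip": 0.085,"dx": -0.0344,"dy": -0.0367,"dz": 0,"turn": 0},
  ],
)

```text
time: 2.6
tcp_pos: [0.6357, -0.2784, 0.2306]
tcp_rot: [0.144, 0.99, 0.0, -0.0]
contact_force: [-0.7, -0.3, -0.5]
width: 0.0851
finger_force: 0.0
```

jog_arm(
  steps=[
    {"grip": 0.085,"dx": 0,"dy": 0,"dz": 0,"turn": 9.7},
    {"grip": 0.085,"dx": 0,"dy": 0,"dz": 0,"turn": 9.7},
    {"grip": 0.085,"dx": 0,"dy": 0,"dz": 0,"turn": 9.7},
    {"grip": 0.085,"dx": 0,"dy": 0,"dz": 0,"turn": 9.7},
    {"grip": 0.085,"dx": 0,"dy": 0,"dz": 0,"turn": 9.7},
    {"grip": 0.085,"dx": 0,"dy": 0,"dz": 0,"turn": 9.7},
    {"grip": 0.085,"dx": 0,"dy": 0,"dz": 0,"turn": 9.7},
    {"grip": 0.085,"dx": 0,"dy": 0,"dz": 0,"turn": 9.7},
    {"grip": 0.085,"dx": 0,"dy": 0,"dz": 0,"turn": 9.7},
    {"grip": 0.085,"dx": 0,"dy": 0,"dz": 0,"turn": 9.6},
  ],
)

```text
time: 3.85
tcp_pos: [0.635, -0.2769, 0.2305]
tcp_rot: [0.838, 0.546, -0.0, -0.001]
contact_force: [-0.3, -0.1, -0.6]
width: 0.0854
finger_force: 0.0
```

```bash
python3 - <<'E'
from h import *
o=robot.observe();print(o['time'],o['tcp_pos'],o['tcp_rot'],o['joint_pos'])
s=snap('wrist','w1.png');print(s['hand_eye'],s['vfov'],s['cx'],s['cy'])
cv2.imwrite('pics/w1b.png',cv2.cvtColor(cv2.convertScaleAbs(s['image'],alpha=1.5),cv2.COLOR_RGB2BGR))
E
```

```text
3.85 [ 0.63499591 -0.27687826  0.23051046] [ 8.37811128e-01  5.45959774e-01 -2.77279615e-04 -6.01434253e-04] [-5.74439356e-01  3.44011747e-01  1.43803038e+00 -1.78305605e-05
  1.36087496e+00 -1.58708109e-01]
[[ 2.57712539e-04  9.48935935e-01  3.15468737e-01  8.02575722e-02]
 [ 9.99999942e-01 -3.15212083e-04  1.31244540e-04 -3.66335825e-04]
 [ 2.23982219e-04  3.15468685e-01 -9.48935961e-01 -1.41274473e-01]
 [ 0.00000000e+00  0.00000000e+00  0.00000000e+00  1.00000000e+00]] 65.70646984690485 314.6520461525221 235.27941633934478
```

View pics/w1b.png

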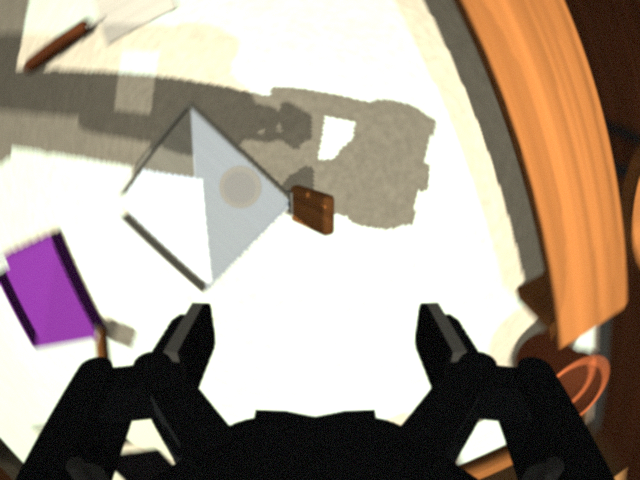

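The wrist view shows the tray with its handle board at about (291–333, 186–234). Side corners are (192,105) and (209,290), handle corner (290,202). The fingers are lined up along the tray's diagonal.

```bash
cat >> h.py <<'E'
def wplane(s,tp,tq,uv,z):
    f=240/np.tan(np.radians(s['vfov'])/2); d=np.array([uv[0]-s['cx'],uv[1]-s['cy']]);r=np.linalg.norm(d);th=r/f
    c=np.array([d[0]/r*np.sin(th),-d[1]/r*np.sin(th),-np.cos(th)]);M=s['hand_eye'];Q=R.from_quat(tq)
    o=Q.apply(M[:3,3])+tp;v=Q.apply(M[:3,:3]@c);return o+v*(z-o[2])/v[2]
E
python3 - <<'E'
from h import *
s=load('w1.png');o=robot.observe();tp,tq=o['tcp_pos'],o['tcp_rot']
W=lambda u,v,z:wplane(s,tp,tq,(u,v),z)[:2]
g=s['image'].astype(int);m=((g[...,0]-g[...,2]>20)).astype(np.uint8);m[:,345:]=0;m[:170]=0;m[:,:285]=0;m[245:]=0
c=max(cv2.findContours(m,0,2)[0],key=cv2.contourArea);print(cv2.boxPoints(cv2.minAreaRect(c)),cv2.approxPolyDP(c,3,True)[:,0])
A,B,H=W(192,105,.02),W(209,290,.02),W(291,202,.023)
d=A-B;ax=np.array([-d[1],d[0]])/np.linalg.norm(d);ax*=np.sign(ax@((A+B)/2-H));print(np.linalg.norm(d),(A+B)/2,H,ax,np.degrees(np.arctan2(*ax[::-1])),((A+B)/2-H)@ax,'grip',(A+B)/2-.124*ax)
Tm=(W(333,199,.0685)+W(333,234,.0685))/2;print('top mid',Tm,'grip',Tm+.012*ax)
E
```

```text
[[291. 170.]
 [344. 170.]
 [344. 234.]
 [291. 234.]] [[343 170]
 [315 170]
 [313 191]
 [292 186]
 [292 219]
 [330 233]
 [333 212]
 [344 214]]
0.19479654848212918 [ 0.5271168  -0.23114974] [ 0.61279923 -0.26901598] [-0.91954897  0.39297544] 156.8602330633583 0.09366969542965639 grip [ 0.64114087 -0.27987869]
top mid [ 0.6470502  -0.28658155] grip [ 0.63601561 -0.28186584]
```

jog_arm(
  steps=[
    {"grip": 0.085,"dx": -0.0025,"dy": 0.002,"dz": 0.04,"turn": 0},
    {"grip": 0.085,"dx": 0,"dy": 0,"dz": 0.04,"turn": 0},
    {"grip": 0.085,"dx": 0,"dy": 0,"dz": 0.04,"turn": 0},
    {"grip": 0.085,"dx": 0,"dy": 0,"dz": 0.03,"turn": 0},
    {"grip": 0.085,"dx": 0,"dy": 0,"dz": 0.025,"turn": 0},
    {"grip": 0.06,"dx": 0,"dy": 0,"dz": 0.023,"turn": 0},
    {"grip": 0.04,"dx": 0,"dy": 0,"dz": 0,"turn": 0},
    {"grip": 0.03,"dx": 0,"dy": 0,"dz": 0,"turn": 0},
    {"grip": 0.03,"dx": 0,"dy": 0,"dz": 0,"turn": 0},
  ],
)

```text
time: 5.03
tcp_pos: [0.6366, -0.2806, 0.0353]
tcp_rot: [0.836, 0.549, -0.0, 0.0]
contact_force: [-0.4, -0.4, 3.0]
width: 0.0305
finger_force: 32.2
```

jog_arm(
  steps=[
    {"grip": 0.025,"dx": 0,"dy": 0,"dz": 0,"turn": 0},
    {"grip": 0.02,"dx": 0,"dy": 0,"dz": 0,"turn": 0},
  ],
)

```text
time: 5.28
tcp_pos: [0.6366, -0.2806, 0.0357]
tcp_rot: [0.836, 0.548, -0.0, 0.0]
contact_force: [-0.7, 0.2, 6.8]
width: 0.0296
finger_force: 56.4
```

jog_arm(
  steps=[
    {"grip": 0.02,"dx": 0,"dy": -0.001,"dz": -0.007,"turn": 0},
    {"grip": 0.012,"dx": 0,"dy": -0.003,"dz": -0.008,"turn": 0},
    {"grip": 0.01,"dx": 0,"dy": -0.002,"dz": -0.007,"turn": 0},
    {"grip": 0.01,"dx": 0,"dy": -0.003,"dz": -0.007,"turn": 0},
    {"grip": 0.01,"dx": 0,"dy": -0.003,"dz": -0.007,"turn": 0},
    {"grip": 0.01,"dx": 0,"dy": -0.003,"dz": -0.007,"turn": 0},
  ],
)

```text
time: 6.02
tcp_pos: [0.624, -0.2754, 0.08]
tcp_rot: [0.836, 0.548, 0.001, 0.002]
contact_force: [1.8, -1.7, 8.7]
width: 0.0213
finger_force: 57.9
```

jog_arm(
  steps=[
    {"grip": 0.01,"dx": 0,"dy": -0.003,"dz": -0.007,"turn": 0},
    {"grip": 0.01,"dx": 0,"dy": -0.004,"dz": -0.007,"turn": 0},
    {"grip": 0.01,"dx": 0,"dy": -0.004,"dz": -0.007,"turn": 0},
    {"grip": 0.01,"dx": 0,"dy": -0.004,"dz": -0.007,"turn": 0},
    {"grip": 0.01,"dx": 0,"dy": -0.004,"dz": -0.007,"turn": 0},
    {"grip": 0.01,"dx": 0,"dy": -0.004,"dz": -0.007,"turn": 0},
    {"grip": 0.01,"dx": 0,"dy": -0.005,"dz": -0.006,"turn": 0},
    {"grip": 0.01,"dx": 0,"dy": -0.005,"dz": -0.006,"turn": 0},
    {"grip": 0.01,"dx": 0,"dy": -0.005,"dz": -0.006,"turn": 0},
  ],
)

```text
time: 7.15
tcp_pos: [0.5881, -0.2596, 0.1389]
tcp_rot: [0.836, 0.548, 0.0, 0.001]
contact_force: [-0.5, 0.3, 4.9]
width: 0.0114
finger_force: 57.9
```

```bash
python3 - <<'E'
from h import *
a=snap('top','t2.png')['image'];b=snap('scene','s2.png')['image']
f=lambda i,y,x:cv2.resize(i[y:y+150,x:x+130],None,fx=3,fy=3)
cv2.imwrite('pics/c2.png',cv2.cvtColor(np.hstack([f(a,140,385),f(b,150,150)]),cv2.COLOR_RGB2BGR))
E
```

```text
(no output)
```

View pics/c2.png

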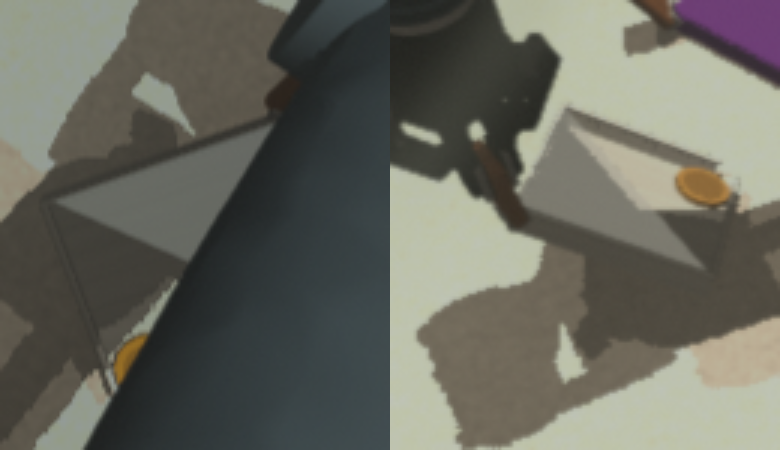

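The scene crop shows the tray tipped about 32° with the disc against both walls in the pour corner, at crop (702,186). Next I lower it along the reverse arc while opening gradually.

jog_arm(
  steps=[
    {"grip": 0.0122,"dx": 0,"dy": 0.005,"dz": 0.006,"turn": 0},
    {"grip": 0.0134,"dx": 0,"dy": 0.005,"dz": 0.006,"turn": 0},
    {"grip": 0.0145,"dx": 0,"dy": 0.005,"dz": 0.006,"turn": 0},
    {"grip": 0.0156,"dx": 0,"dy": 0.004,"dz": 0.007,"turn": 0},
    {"grip": 0.0168,"dx": 0,"dy": 0.004,"dz": 0.007,"turn": 0},
  ],
)

```text
time: 7.88
tcp_pos: [0.6113, -0.2699, 0.1081]
tcp_rot: [0.836, 0.548, 0.002, 0.004]
contact_force: [4.2, -1.7, 10.3]
width: 0.0169
finger_force: 42.8
```

jog_arm(
  steps=[
    {"grip": 0.018,"dx": 0,"dy": 0.004,"dz": 0.007,"turn": 0},
    {"grip": 0.0192,"dx": 0,"dy": 0.004,"dz": 0.007,"turn": 0},
    {"grip": 0.0204,"dx": 0,"dy": 0.004,"dz": 0.007,"turn": 0},
    {"grip": 0.0215,"dx": 0,"dy": 0.003,"dz": 0.007,"turn": 0},
    {"grip": 0.0228,"dx": 0,"dy": 0.003,"dz": 0.007,"turn": 0},
  ],
)

```text
time: 8.5
tcp_pos: [0.6257, -0.2757, 0.0695]
tcp_rot: [0.836, 0.548, 0.0, 0.001]
contact_force: [2.6, -1.5, 3.8]
width: 0.0229
finger_force: 23.7
```

jog_arm(
  steps=[
    {"grip": 0.024,"dx": 0,"dy": 0.003,"dz": 0.007,"turn": 0},
    {"grip": 0.0254,"dx": 0,"dy": 0.003,"dz": 0.007,"turn": 0},
    {"grip": 0.0267,"dx": 0,"dy": 0.002,"dz": 0.007,"turn": 0},
    {"grip": 0.028,"dx": 0,"dy": 0.003,"dz": 0.007,"turn": 0},
    {"grip": 0.0292,"dx": 0,"dy": 0.001,"dz": 0.006,"turn": 0},
  ],
)

```text
time: 9.12
tcp_pos: [0.6378, -0.2812, 0.0393]
tcp_rot: [0.836, 0.548, 0.0, 0.001]
contact_force: [-5.2, 2.3, 30.1]
width: 0.0291
finger_force: 29.9
```

jog_arm(
  steps=[
    {"grip": 0.03,"dx": 0,"dy": 0,"dz": 0,"turn": 0},
    {"grip": 0.031,"dx": 0,"dy": 0,"dz": 0,"turn": 0},
    {"grip": 0.033,"dx": 0,"dy": 0,"dz": 0,"turn": 0},
    {"grip": 0.038,"dx": 0,"dy": 0,"dz": 0,"turn": 0},
    {"grip": 0.05,"dx": 0,"dy": 0,"dz": 0,"turn": 0},
    {"grip": 0.07,"dx": 0,"dy": 0,"dz": -0.01,"turn": 0},
    {"grip": 0.085,"dx": 0,"dy": 0,"dz": -0.01,"turn": 0},
    {"grip": 0.085,"dx": 0,"dy": 0,"dz": -0.03,"turn": 0},
    {"grip": 0.085,"dx": 0,"dy": 0,"dz": -0.05,"turn": 0},
    {"grip": 0.085,"dx": 0,"dy": 0,"dz": -0.05,"turn": 0},
  ],
)

```text
time: 10.38
tcp_pos: [0.636, -0.2801, 0.1872]
tcp_rot: [0.836, 0.548, 0.0, 0.0]
contact_force: [0.2, -1.2, -0.6]
width: 0.0854
finger_force: 0.0
```

```bash
python3 - <<'E'
from h import *
o=robot.observe();print(o['time'],o['tcp_pos'],o['tcp_rot'],o['contact_force'])
np.save('p3.npy',np.r_[o['tcp_pos'],o['tcp_rot']])
a=snap('wrist','w3.png')['image'];snap('scene','s3.png');b=load('s3.png')['image']
f=lambda i,y,x,k:cv2.resize(i[y:y+200,x:x+230],None,fx=k,fy=k,interpolation=cv2.INTER_CUBIC)
cv2.imwrite('pics/c3.png',cv2.cvtColor(cv2.hconcat([cv2.resize(a[60:340,60:360],None,fx=1.5,fy=1.5)[:400],cv2.resize(b[170:300,150:266],None,fx=3.0,fy=400/130)]),cv2.COLOR_RGB2BGR))
E
```

```text
10.375 [ 0.63602938 -0.28011192  0.18723569] [8.36315155e-01 5.48248984e-01 4.65074864e-05 1.01176948e-04] [ 0.24549515 -1.22927797 -0.60835367]
```

View pics/c3.png

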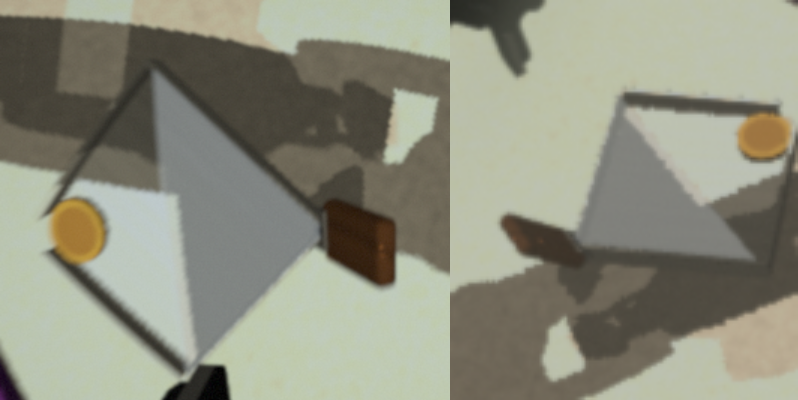

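The tray is down level, with the orange disc in the pour corner at crop (77,231) left and (765,135) right. I'll move over it and measure.

jog_arm(
  steps=[
    {"grip": 0.085,"dx": 0,"dy": -0.048,"dz": 0,"turn": 0},
    {"grip": 0.085,"dx": 0,"dy": -0.048,"dz": 0,"turn": 0},
    {"grip": 0.085,"dx": 0,"dy": -0.048,"dz": 0,"turn": 0},
    {"grip": 0.085,"dx": 0,"dy": -0.048,"dz": 0,"turn": 0},
    {"grip": 0.085,"dx": 0,"dy": 0,"dz": 0,"turn": 0},
  ],
)

```text
time: 11.1
tcp_pos: [0.4573, -0.2018, 0.1841]
tcp_rot: [0.836, 0.548, -0.0, -0.001]
contact_force: [0.6, 0.2, -0.4]
width: 0.0856
finger_force: 0.0
```

```bash
cat >> h.py <<'E'
def disc(im):
    h=cv2.cvtColor(im,cv2.COLOR_RGB2HSV);return cv2.inRange(h,(12,120,90),(26,255,255))
E
python3 - <<'E'
from h import *
o=robot.observe();tp,tq=o['tcp_pos'],o['tcp_rot'];print(o['time'],tp,tq)
s=snap('wrist','w4.png');c=snap('scene','s4.png')
for n,S in(('w',s),('s',c),('s3',load('s3.png'))):
    for k in cv2.findContours(disc(S['image']),0,1)[0]:
        if cv2.contourArea(k)<150: continue
        (x,y),ab,an=cv2.fitEllipse(k)
        print(n,cv2.contourArea(k),(x,y),ab,wplane(S,tp,tq,(x,y),.01) if n=='w' else plane(S,(x,y),.01))
i=s['image'].copy();cv2.imwrite('pics/w4b.png',cv2.cvtColor(i,cv2.COLOR_RGB2BGR))
E
```

```text
11.1 [ 0.45734849 -0.20175945  0.18411149] [ 8.36381542e-01  5.48146410e-01 -4.25804702e-04 -1.11721424e-03]
w 240.0 (619.1307373046875, 454.7371520996094) (8.609981536865234, 40.904476165771484) [ 0.82649881 -0.90014191  0.01      ]
w 724.5 (245.1477813720703, 395.7172546386719) (21.199560165405273, 57.15350341796875) [ 0.29668374 -0.36964553  0.01      ]
w 1903.0 (523.5833129882812, 223.67605590820312) (39.978477478027344, 68.65785217285156) [ 0.64126343 -0.29507928  0.01      ]
w 1690.0 (310.14178466796875, 211.5081787109375) (45.40719223022461, 47.465850830078125) [ 0.45195251 -0.2021783   0.01      ]
s 341.5 (368.2753601074219, 324.7202453613281) (20.213560104370117, 21.607282638549805) [0.58090807 0.14973208 0.01      ]
s 294.0 (446.3203430175781, 282.46514892578125) (17.736433029174805, 21.24104881286621) [0.41610113 0.256468   0.01      ]
s 13108.0 (108.82215118408203, 340.1071472167969) (66.2164306640625, 289.74920654296875) [ 0.84930497 -0.28753567  0.01      ]
s 266.0 (397.5376281738281, 261.58172607421875) (17.22191619873047, 19.77518081665039) [0.4165138  0.14541387 0.01
[... 690 characters left out ...]
806274414, 21.228498458862305) [0.41617436 0.25649842 0.01      ]
s3 13143.5 (108.82034301757812, 340.1719970703125) (66.35298919677734, 289.90802001953125) [ 0.84940791 -0.2874454   0.01      ]
s3 266.0 (397.5376281738281, 261.58172607421875) (17.22191619873047, 19.77518081665039) [0.4165138  0.14541387 0.01      ]
s3 178.0 (254.1561737060547, 213.77198791503906) (13.921441078186035, 16.485584259033203) [ 0.45246858 -0.20265462  0.01      ]
s3 277.0 (10.33041763305664, 182.3086700439453) (11.567778587341309, 34.850555419921875) [ 0.65293981 -0.79093695  0.01      ]
s3 431.5 (11.799152374267578, 7.792723178863525) (18.382190704345703, 42.770103454589844) [ 0.08638441 -1.43799512  0.01      ]
```

View pics/w4b.png

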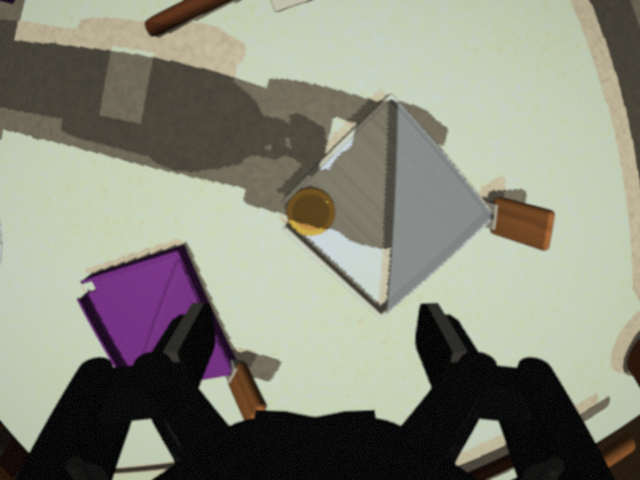

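Disc at pixel (310,211.5) in the wrist picture. Both cameras put it at (0.452,-0.202).

jog_arm(
  steps=[
    {"grip": 0.07,"dx": -0.0026,"dy": -0.0047,"dz": 0.04,"turn": 0},
    {"grip": 0.06,"dx": 0,"dy": 0,"dz": 0.04,"turn": 0},
    {"grip": 0.055,"dx": 0,"dy": 0,"dz": 0.04,"turn": 0},
    {"grip": 0.054,"dx": 0,"dy": 0,"dz": 0.03,"turn": 0},
    {"grip": 0.054,"dx": 0,"dy": 0,"dz": 0.014,"turn": 0},
    {"grip": 0.054,"dx": 0,"dy": 0,"dz": 0,"turn": 0},
  ],
)

```text
time: 11.95
tcp_pos: [0.4551, -0.2043, 0.0209]
tcp_rot: [0.836, 0.548, -0.0, -0.0]
contact_force: [-0.1, 0.1, 0.8]
width: 0.0545
finger_force: 0.0
```

jog_arm(
  steps=[
    {"grip": 0.054,"dx": 0,"dy": 0,"dz": 0.004,"turn": 0},
    {"grip": 0.054,"dx": 0,"dy": 0,"dz": 0.004,"turn": 0},
    {"grip": 0.054,"dx": 0,"dy": 0,"dz": 0.002,"turn": 0},
    {"grip": 0.054,"dx": 0,"dy": 0,"dz": 0,"turn": 0},
  ],
)

```text
time: 12.45
tcp_pos: [0.4547, -0.2041, 0.0114]
tcp_rot: [0.836, 0.548, 0.0, 0.0]
contact_force: [0.7, -0.0, -0.4]
width: 0.0541
finger_force: 0.0
```

jog_arm(
  steps=[
    {"grip": 0.054,"dx": 0,"dy": -0.003,"dz": 0,"turn": 0},
    {"grip": 0.054,"dx": 0,"dy": 0,"dz": 0.002,"turn": 0},
    {"grip": 0.054,"dx": 0,"dy": 0,"dz": 0.002,"turn": 0},
    {"grip": 0.054,"dx": 0,"dy": 0,"dz": 0,"turn": 0},
  ],
)

```text
time: 12.95
tcp_pos: [0.4518, -0.2028, 0.0071]
tcp_rot: [0.836, 0.548, -0.0, -0.0]
contact_force: [-0.4, 0.4, 0.7]
width: 0.0543
finger_force: 0.0
```

jog_arm(
  steps=[
    {"grip": 0.054,"dx": 0,"dy": 0,"dz": 0.0015,"turn": 0},
    {"grip": 0.054,"dx": 0,"dy": 0,"dz": 0,"turn": 0},
  ],
)

```text
time: 13.2
tcp_pos: [0.4519, -0.2029, 0.0057]
tcp_rot: [0.836, 0.548, -0.0, -0.0]
contact_force: [0.8, -0.0, 1.2]
width: 0.0539
finger_force: 0.0
```

jog_arm(
  steps=[
    {"grip": 0.054,"dx": 0,"dy": 0,"dz": 0.0015,"turn": 0},
    {"grip": 0.054,"dx": 0,"dy": 0,"dz": 0,"turn": 0},
  ],
)

```text
time: 13.45
tcp_pos: [0.4519, -0.2029, 0.0042]
tcp_rot: [0.836, 0.548, -0.0, -0.0]
contact_force: [-0.1, 0.0, -0.0]
width: 0.0541
finger_force: 0.0
```

jog_arm(
  steps=[
    {"grip": 0.05,"dx": 0,"dy": 0,"dz": 0,"turn": 0},
    {"grip": 0.047,"dx": 0,"dy": 0,"dz": 0,"turn": 0},
    {"grip": 0.044,"dx": 0,"dy": 0,"dz": 0,"turn": 0},
    {"grip": 0.042,"dx": 0,"dy": 0,"dz": 0,"turn": 0},
    {"grip": 0.04,"dx": 0,"dy": 0,"dz": 0,"turn": 0},
  ],
)

```text
time: 14.08
tcp_pos: [0.4519, -0.2029, 0.0048]
tcp_rot: [0.836, 0.548, -0.0, -0.0]
contact_force: [-2.7, 2.1, 7.1]
width: 0.041
finger_force: 45.0
```

jog_arm(
  steps=[
    {"grip": 0.036,"dx": 0,"dy": 0,"dz": 0,"turn": 0},
    {"grip": 0.036,"dx": 0,"dy": 0,"dz": -0.002,"turn": 0},
    {"grip": 0.036,"dx": 0,"dy": 0,"dz": -0.004,"turn": 0},
    {"grip": 0.036,"dx": 0,"dy": 0,"dz": -0.008,"turn": 0},
    {"grip": 0.036,"dx": 0,"dy": 0,"dz": -0.01,"turn": 0},
    {"grip": 0.036,"dx": 0,"dy": 0,"dz": -0.02,"turn": 0},
    {"grip": 0.036,"dx": 0,"dy": 0,"dz": -0.03,"turn": 0},
  ],
)

```text
time: 14.95
tcp_pos: [0.4514, -0.2026, 0.0788]
tcp_rot: [0.836, 0.548, -0.0, -0.001]
contact_force: [-0.1, 0.7, -0.5]
width: 0.0399
finger_force: 60.5
```

```bash
python3 - <<'E'
from h import *
a=snap('wrist','w5.png')['image'];b=snap('scene','s5.png')['image']
cv2.imwrite('pics/c5.png',cv2.cvtColor(cv2.hconcat([cv2.resize(a[150:400,180:480],None,fx=1.5,fy=1.6),cv2.resize(b[130:280,180:295],None,fx=3.0,fy=400/150)]),cv2.COLOR_RGB2BGR))
E
```

```text
(no output)
```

View pics/c5.png

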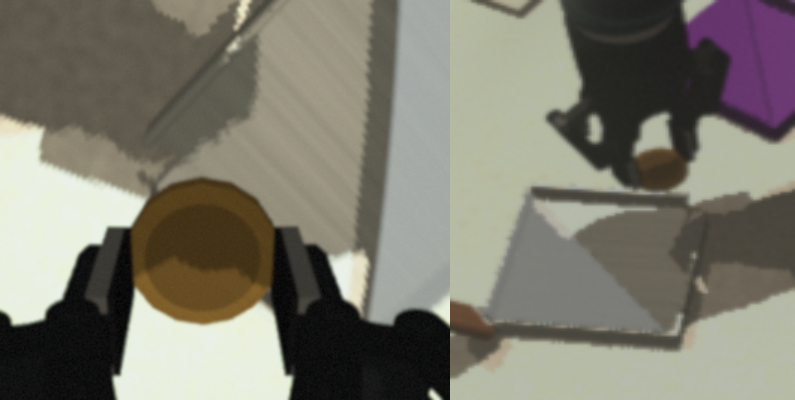

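The disc is held flat and centred between the fingers, at crop (203,250), and the tray is level. I carry it to the ring.

jog_arm(
  steps=[
    {"grip": 0.036,"dx": 0,"dy": 0,"dz": -0.035,"turn": 0},
    {"grip": 0.036,"dx": 0,"dy": 0,"dz": -0.035,"turn": 0},
    {"grip": 0.036,"dx": 0.03,"dy": -0.002,"dz": 0,"turn": 0},
    {"grip": 0.036,"dx": 0.045,"dy": -0.004,"dz": 0,"turn": 0},
    {"grip": 0.036,"dx": 0.045,"dy": -0.004,"dz": 0,"turn": 0},
    {"grip": 0.036,"dx": 0.045,"dy": -0.004,"dz": 0,"turn": 0},
    {"grip": 0.036,"dx": 0.045,"dy": -0.004,"dz": 0,"turn": 0},
    {"grip": 0.036,"dx": 0.045,"dy": -0.004,"dz": 0,"turn": 0},
  ],
)

```text
time: 16.05
tcp_pos: [0.5335, 0.0412, 0.1477]
tcp_rot: [0.836, 0.548, -0.0, -0.0]
contact_force: [0.3, -0.6, -1.4]
width: 0.0398
finger_force: 60.6
```

jog_arm(
  steps=[
    {"grip": 0.036,"dx": 0.045,"dy": -0.004,"dz": 0,"turn": 0},
    {"grip": 0.036,"dx": 0.045,"dy": -0.004,"dz": 0,"turn": 0},
    {"grip": 0.036,"dx": 0.045,"dy": -0.004,"dz": 0,"turn": 0},
    {"grip": 0.036,"dx": 0.045,"dy": -0.003,"dz": 0,"turn": 0},
    {"grip": 0.036,"dx": 0.03,"dy": -0.002,"dz": 0,"turn": 0},
    {"grip": 0.036,"dx": 0.018,"dy": -0.002,"dz": 0,"turn": 0},
    {"grip": 0.036,"dx": 0,"dy": 0,"dz": 0,"turn": 0},
  ],
)

```text
time: 16.92
tcp_pos: [0.6068, 0.2568, 0.1477]
tcp_rot: [0.836, 0.549, -0.0, -0.0]
contact_force: [-1.0, -0.9, -1.0]
width: 0.0399
finger_force: 60.6
```

```bash
python3 - <<'E'
from h import *
o=robot.observe();tp,tq=o['tcp_pos'],o['tcp_rot'];print(o['time'],tp,tq)
s=snap('wrist','w6.png')
h=cv2.cvtColor(s['image'],cv2.COLOR_RGB2HSV);m=disc(s['image']);m[:,:200]=0;m[:,430:]=0
for k in cv2.findContours(m,0,1)[0]:
    if cv2.contourArea(k)>300: print(cv2.contourArea(k),cv2.fitEllipse(k),wplane(s,tp,tq,cv2.fitEllipse(k)[0],tp[2]+.005))
cv2.imwrite('pics/w6b.png',cv2.cvtColor(s['image'],cv2.COLOR_RGB2BGR))
E
```

```text
16.925 [0.60676926 0.25676402 0.14765448] [ 8.35983140e-01  5.48754932e-01 -4.61930223e-04 -3.00231691e-05]
774.0 ((357.1536865234375, 368.390625), (25.924440383911133, 45.83930587768555), 162.31883239746094) [0.61254664 0.22147459 0.15265448]
1165.0 ((308.98046875, 333.3593444824219), (29.770366668701172, 77.50505828857422), 92.99725341796875) [0.60019341 0.24874059 0.15265448]
```

View pics/w6b.png

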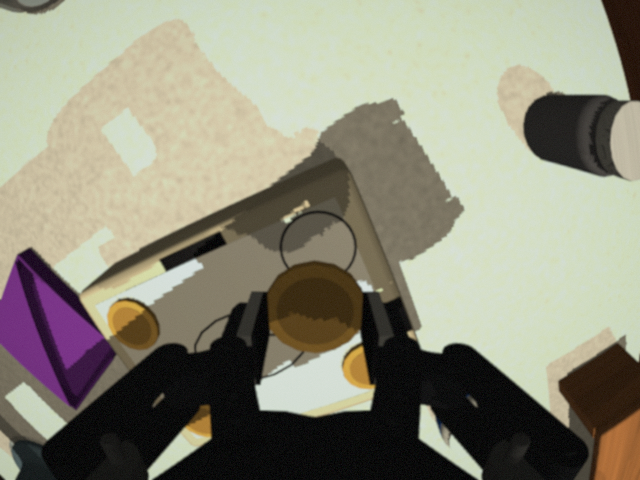

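Disc in the grip at about pixel (315,307). The ring below it is centred near (318,246).

```bash
python3 - <<'E'
from h import *
s=load('w6.png');o=robot.observe();tp,tq=o['tcp_pos'],o['tcp_rot']
r=wplane(s,tp,tq,(318,246),.07);d=wplane(s,tp,tq,(315,306),tp[2]+.005)
print(r,d,R.from_quat(tq).inv().apply(r-d),R.from_quat(tq).inv().apply(np.array([.6087,.2557,.07])-tp))
E
```

```text
[0.60829921 0.25559177 0.07      ] [0.60797513 0.25957776 0.15274011] [-0.00344876  0.00193643  0.08274223] [0.00062571 0.00202351 0.07773834]
```

jog_arm(
  steps=[
    {"grip": 0.036,"dx": -0.001,"dy": 0.002,"dz": 0.025,"turn": 0},
    {"grip": 0.036,"dx": 0,"dy": 0,"dz": 0.025,"turn": 0},
    {"grip": 0.036,"dx": 0,"dy": 0,"dz": 0.014,"turn": 0},
    {"grip": 0.036,"dx": 0,"dy": 0,"dz": 0.006,"turn": 0},
    {"grip": 0.036,"dx": 0,"dy": 0,"dz": 0.003,"turn": 0},
    {"grip": 0.036,"dx": 0,"dy": 0,"dz": 0,"turn": 0},
  ],
)

```text
time: 17.73
tcp_pos: [0.6089, 0.2547, 0.076]
tcp_rot: [0.836, 0.548, 0.001, 0.0]
contact_force: [-1.1, 0.0, -0.6]
width: 0.0398
finger_force: 60.6
```

jog_arm(
  steps=[
    {"grip": 0.036,"dx": 0,"dy": 0,"dz": 0.001,"turn": 0},
    {"grip": 0.036,"dx": 0,"dy": 0,"dz": 0.001,"turn": 0},
    {"grip": 0.036,"dx": 0,"dy": 0,"dz": 0,"turn": 0},
  ],
)

```text
time: 18.1
tcp_pos: [0.6084, 0.2547, 0.0734]
tcp_rot: [0.836, 0.548, 0.0, 0.0]
contact_force: [0.3, 0.9, -0.0]
width: 0.0398
finger_force: 60.6
```

jog_arm(
  steps=[
    {"grip": 0.036,"dx": 0,"dy": 0,"dz": 0.001,"turn": 0},
    {"grip": 0.036,"dx": 0,"dy": 0,"dz": 0.001,"turn": 0},
    {"grip": 0.036,"dx": 0,"dy": 0,"dz": 0,"turn": 0},
  ],
)

```text
time: 18.48
tcp_pos: [0.6084, 0.2546, 0.0712]
tcp_rot: [0.836, 0.548, -0.0, -0.0]
contact_force: [0.1, -0.2, -0.6]
width: 0.0402
finger_force: 60.7
```

jog_arm(
  steps=[
    {"grip": 0.036,"dx": 0,"dy": 0,"dz": 0.0008,"turn": 0},
    {"grip": 0.036,"dx": 0,"dy": 0,"dz": 0,"turn": 0},
  ],
)

```text
time: 18.73
tcp_pos: [0.6087, 0.2547, 0.0711]
tcp_rot: [0.836, 0.548, 0.0, 0.0]
contact_force: [-2.2, -1.4, 3.4]
width: 0.0402
finger_force: 61.2
```

jog_arm(
  steps=[
    {"grip": 0.041,"dx": 0,"dy": 0,"dz": 0,"turn": 0},
    {"grip": 0.043,"dx": 0,"dy": 0,"dz": 0,"turn": 0},
    {"grip": 0.046,"dx": 0,"dy": 0,"dz": 0,"turn": 0},
    {"grip": 0.052,"dx": 0,"dy": 0,"dz": 0,"turn": 0},
    {"grip": 0.056,"dx": 0,"dy": 0,"dz": 0,"turn": 0},
    {"grip": 0.058,"dx": 0,"dy": 0,"dz": -0.005,"turn": 0},
    {"grip": 0.058,"dx": 0,"dy": 0,"dz": -0.02,"turn": 0},
    {"grip": 0.058,"dx": 0,"dy": 0,"dz": -0.04,"turn": 0},
    {"grip": 0.058,"dx": 0,"dy": 0,"dz": -0.05,"turn": 0},
    {"grip": 0.058,"dx": 0,"dy": 0,"dz": 0,"turn": 0},
  ],
)

```text
time: 19.98
tcp_pos: [0.612, 0.2556, 0.1935]
tcp_rot: [0.836, 0.548, 0.006, 0.002]
contact_force: [-0.2, 0.0, -0.4]
width: 0.0581
finger_force: 0.0
```

```bash
python3 - <<'E'
from h import *
o=robot.observe();tp,tq=o['tcp_pos'],o['tcp_rot'];print(o['time'],tp)
s=snap('wrist','w7.png');c=snap('scene','s7.png')
for n,S in(('w',s),('s',c)):
    for k in cv2.findContours(disc(S['image']),0,1)[0]:
        if cv2.contourArea(k)<150: continue
        x=cv2.fitEllipse(k)[0];p=wplane(S,tp,tq,x,.076) if n=='w' else plane(S,x,.076)
        if .4<p[0]<.7 and .1<p[1]<.35:print(n,p)
cv2.imwrite('pics/c7.png',cv2.cvtColor(cv2.hconcat([cv2.resize(s['image'],(480,360)),cv2.resize(c['image'][180:400,180:480],(320,360))]),cv2.COLOR_RGB2BGR))
E
```

```text
19.975 [0.61195758 0.25556649 0.19351266]
w [0.60811876 0.15867511 0.076     ]
w [0.45823877 0.25548248 0.076     ]
w [0.60827546 0.2557408  0.076     ]
s [0.60905816 0.15574869 0.076     ]
s [0.45785234 0.15167164 0.076     ]
```

View pics/c7.png

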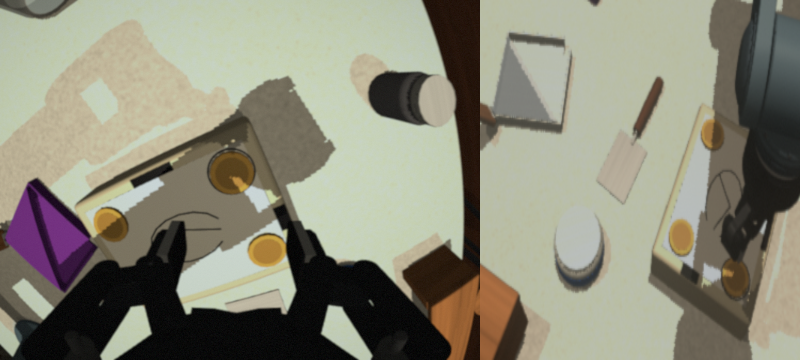

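The disc lies in the ring at left panel (231,171) and measures (0.608,0.256), against the ring's (0.609,0.256). The tray is level, and the other weights, knife and tin show no visible shift. I'm handing in.

```bash
python3 -c "
from plant import robot
print(robot.job_done())"
```

```text
the job is handed in; nothing more can be done
None
```

I handed the job in at about 20 s of the 58 s limit, but no verdict came back: the fourth weight lies about 1 mm from the pencil ring's centre, the tray is back level on the table, and the last pictures show no shift of the other weights, knife or tin.

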